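# Close the shield on a circuit board and run its pallet under the inspection head

## Robot

A 6-joint arm with a two-finger parallel gripper is mounted at the origin on the work surface. World frame = base frame: x ahead of the robot, y to its left, z up, the work surface at z = 0. Lengths are in m, angles in rad, forces in N, time in s.
With the tool pointing down it reaches from about 0.3 to 0.875 m from the base axis. Payload 6.4 kg.
Tool frame: the origin (TCP) lies midway between the tips of the shut fingers; the grasp point (between the pads) lies 19 mm behind it; z points along the fingers, y is the line along which they close (so a half turn about z gives the same grasp; the last joint's range is limited). The gripper opens to 85 mm and grips with 20 to 120 N. Pads are 22 mm wide; open, the fingers measure 114 mm over their backs; the gripper's body (76 mm by 85 mm) begins 54 mm behind the grasp point. The pads swing forward as they close: fully open they stand 13 mm farther back than shut.
Start: joints at [0.912, 0.181, 1.607, -0, 1.354, -0.206], TCP at [0.252, 0.517, 0.231] pointing down, gripper open.
Joint ranges: [-2.99, 2.99], [-0.89, 2.07], [0.3, 2.58], [-1.14, 4.28], [0, 2.63], [-3.12, 3.12]. Speed limits (rad/s): [2.57, 2.57, 3.01, 3.14, 3.14, 3.14].

## Interface

Orientations are given as a unit quaternion [w, x, y, z].
In Python, from bench import get_obs, camera, hand_in gives the robot as it stands.
- The arm moves only by the tool carry_out, never from a script. Its argument "plan" is a list that holds one entry, the list of rows, each a list of 7 numbers: the shift along the world's x, y, z in m, then the turn, a rotation vector about the world's x, y, z in rad, then the opening, from 0 (shut) to 1 (fully open). In form: [[[x, y, z, rx, ry, rz, hand], ...]]. A call has exactly 5 rows; each row is the pose to reach, as a shift and turn from the pose commanded when the call began; what a row does not reach only later rows make up. A row lasts 1/12 s, in which the tool goes at most 41.7 mm and 7.16 degrees, less where a joint would pass 70% of its speed; a pose out of reach is approached as far as the arm can. A call with a gripper value outside its range is refused whole. The fingers move at their own pace and stop on an object; the grip force is fixed at half the most. Time passes only in rows, so rows that repeat a pose let the fingers close, or fill a call up. It gives the time, the measured TCP pose, the force, the opening and the grip force at its end, in the units of the state.
- get_obs(): the state, without advancing time (a new reading comes with each control period).
- camera(name): name is "side" or "top" or "wrist"; returns a dict with "pixels" (400x640x3 uint8, red, green, blue), "z_map" (400x640 float32, m along the optical axis (not along the pixel's ray), 0 where there is no reading), "camera_matrix" (3x3 intrinsics, pixels), "k1" (the pictures are not rectified: a ray, as slopes to the right and down, at radius r is drawn at 1 + k1 r^2 times it, then the intrinsics apply), "cam_to_world" (4x4, takes a point from camera to world coordinates). Camera axes: x right, y up, looking along -z (the intrinsics and any distortion apply to the point x, -y, -z); pixel columns grow to the right and rows downward; lengths in m; the calibration is good to about 2 mm. A picture is of the moment at which its call begins.
- hand_in(): hands the job in; it is judged then, once.
The state is a dict: "time_s": time; "q": joint angles; "dq": joint speeds; "joint_efforts": joint torques, N m; "eef_pos": TCP position; "eef_rot": TCP orientation; "wrist_force": force on the tool from outside, world axes, zero at the start; "torque": the same for the moment, N m; "opening": opening from 0.0 (shut) to 1.0 (fully open); "grasp_force": force on a finger pad.
Only numpy, scipy, OpenCV 4.12 (cv2) and the standard library are available. Lean on these libraries where they do the work, as an engineer would, in place of code of your own. Each camera call takes 0.05 s, during which the arm holds its last target. There are 200 camera calls.

## Task

Fit the shield lid that matches the rectangular metal shield frame on the circuit board, so that it sits level and fully down on the frame; then slide the board's pallet along its track, under the inspection head, all the way home against the end stop, with the lid still seated. Do not bump the inspection head, and leave the smaller lid, solder spool, bottle and tweezers where they are.

Things in the scene. Friction and masses are not known exactly. Their poses are not given: they have to be found in the camera images.
- station: Fixed board track on a blue mat (mat top z = 0.002 m). Origin: on the mat, mid-track; +x = slide direction to the end stop, y across, z up. Base plate to 6 mm high, x -187 to 212, y +-88 mm. Two ledges, tops 12 mm high, x -185 to 150, |y| 48 to 80 mm, carry the pallet; below x = 0 they are open above (loading place). Home: pallet origin at x = 77.5 mm, y = 0 +-2 mm, leading edge on the stop.
- mouth (a point): Start of the guided track, in the middle of it at ledge height; station x = 0, axes as the station's. Over the next 30 mm flared walls narrow the free width from 146 to 124 mm; from 30 to 150 mm straight walls (124 mm apart) carry hold-down lips that overhang the pallet's edges by 5 mm, undersides 8.5 mm and tops 13 mm above the ledges.
- stop (a point): Middle of the end stop's face at ledge height; station x = 150 mm, axes as the station's. The stop is a rigid cross bar 10 mm high above the ledges. A square column 36 mm wide and 305 mm high stands behind it, centred 43 mm past its face.
- head: White inspection head on the column, over the inner track. Origin: centre of its underside, 78 mm above the station's origin at station x = 92 mm, y = 0; axes as the station's. 136 (x) by 130 (y) by 85 mm high, camera on top to 180 mm. With the pallet home it overhangs the front 11 mm of the handle: an upright gripper would strike it, so lean the hand back, away from the stop, 35 to 45 degrees.
- pallet: Loose black pallet 145 (x) x 120 (y) x 6 mm, about 0.4 kg, on the ledges at the loading place, +x end towards the stop, skewed up to 5 degrees and 4 mm. Origin: centre of its underside. It carries a green board 100 x 94 mm, top 8 mm above the underside, centred at x = 14.5 mm; parts up to 11 mm high at the board's x ends, 36 mm or more from the frame's centre. Slides easily (1 to 2 N).
- frame_top (a point): Centre of the top edge of the shield frame in the middle of the board; axes as the pallet's. The frame is an upright thin metal wall, a rectangle 50 mm along x by 40 mm along y outside, 9 mm high above the board, wall 2 mm; its top is 17 mm above the pallet's underside.
- handle (a point): Middle of the top bar of the pallet's aluminium pull handle at its trailing end: pallet x = -57.5 mm, y = 0, 33 mm above the underside; axes as the pallet's. Flat-sided bar 30 mm along x, 14 mm wide along y, 10 mm high (28 to 38 mm above the underside), on two legs 12 mm wide that stand on the pallet's top face.
- lid: The loose shield lid that fits: tin box open at the bottom, open side down on the mat, 57 (x) x 47 (y) mm outside, 9 mm high, walls and top 1.5 mm (inside 54 x 44 x 7.5 mm), 35 g. Origin: centre of its lower edge. Goes over the frame with 2 mm play on each side, long side along the frame's long side, either way round. The two lids' places may be swapped.
- lid_in (a point): Centre of the underside of the lid's top, 7.5 mm above the lid's lower edge; axes as the lid's. Seated, it meets frame_top, and the lower edge stays 1.5 mm above the board.
- small_lid: Bystander: smaller square tin lid, 36 x 36 mm and 9 mm high, open side down on the mat. Origin: centre of its lower edge.
- solder_spool: Bystander: grey spool standing upright, 54 mm in diameter, 45 mm high, beyond the track. Origin: centre of its underside.
- flux_bottle: Bystander: small clear bottle, 38 mm in diameter, 105 mm high, beyond the track on the right. Origin: centre of its underside.
- tweezers: Bystander: dark steel tweezers about 135 mm long, lying flat on the mat to the left of the track. Origin: under their middle, x along them.
There are look-alikes about, which are no part of the job. Of the things shaped like the pallet, the black one is meant.

How it is judged:
On the way, in this order (a step that is already met when the one before it is completed fails the run):
1. the lid sits level and fully down on the shield frame (horizontal distance between lid_in and frame_top below 0.005 m and z of lid_in in the frame of frame_top below 0.0025 m and angle between lid's own z axis and vertical below 0.06 rad and contact force between lid and the fingers below 0.1 N), for 0.3 s.
2. the pallet is home against the end stop (x of pallet in the frame of station above 0.0735 m), for 0.2 s.
At the end, for the whole second after the job is handed in: The lid is seated on the shield frame (its top's underside within 2.5 mm of the frame's top edge, centred within 5 mm, level within 0.06 rad); the pallet lies in the track, flat and straight, within 4 mm of touching the end stop; both are released and at rest (horizontal distance between lid_in and frame_top below 0.005 m and z of lid_in in the frame of frame_top below 0.0025 m and angle between lid's own z axis and vertical below 0.06 rad and x of pallet in the frame of station above 0.0735 m and z of pallet in the frame of station between 0.01 and 0.0145 m and angle between pallet's own z axis and vertical below 0.03 rad and angle between the x axis of pallet and the x axis of station, either way round below 0.05 rad and linear speed of each of pallet, lid below 0.01 m/s).
It fails at once if the inspection head is bumped (more than 4 N) (contact force between head and anything else above 4 N).
It fails at once if a bystander is moved by more than 25 mm (distance of any of small_lid, solder_spool, flux_bottle, tweezers from where it was at the start of the episode above 0.025 m).
It also fails if it takes over 58 s, if anything falls off the work surface, if the arm or the gripper's body presses on something with over 40 N, if the wrist force passes 120 N, or if a joint passes its speed limit or range.

## Working session

There is one attempt and no reset: what is moved stays moved. The work goes in short steps, Python scripts to look and compute and a tool call to move; the robot and the scene stay as the last step left them, time stands still between calls to the robot, and variables do not carry over. Pictures are saved under pics/ and viewed, at most 10 in all, crops included, and the job is handed in when it is done.

Besides the shell and the picture viewer there is one more tool, called after "Call:" in YAML: its name, and indented under it one key for each argument. carry_out: Moves the arm, as the interface text tells. Its arguments: {"type":"object","properties":{"plan":{"type":"array","items":{"type":"array","items":{"type":"array","items":{"type":"number"}}}}},"required":["plan"]}

```bash
mkdir -p pics; cat > h.py <<'E'
import numpy as np, cv2
from bench import get_obs, camera, hand_in
def und(c,u,v):
    K=c["camera_matrix"];d=np.array([[(u-K[0,2])/K[0,0],(v-K[1,2])/K[1,1]]]);s=d.copy()
    for _ in range(30): s=d/(1+c["k1"]*(s**2).sum())
    return s[0]
def ray(c,u,v):
    s=und(c,u,v);T=np.array(c["cam_to_world"]);return T[:3,3],T[:3,:3]@np.array([s[0],-s[1],-1.])
def atz(c,u,v,z):
    o,d=ray(c,u,v);return o+d*(z-o[2])/d[2]
def dep(c,u,v):
    o,d=ray(c,u,v);return o+d*float(c["z_map"][int(v),int(u)])
def cloud(c):
    h,w=c["z_map"].shape;K=c["camera_matrix"];vv,uu=np.mgrid[:h,:w]
    d=np.stack([(uu-K[0,2])/K[0,0],(vv-K[1,2])/K[1,1]],-1);s=d.copy()
    for _ in range(30): s=d/(1+c["k1"]*(s**2).sum(-1,keepdims=True))
    z=c["z_map"];T=np.array(c["cam_to_world"])
    P=np.stack([s[...,0]*z,-s[...,1]*z,-z],-1)@T[:3,:3].T+T[:3,3];P[z==0]=np.nan;return P
def save(n,im): cv2.imwrite("pics/"+n,np.ascontiguousarray(im[...,::-1]))
E
python3 - <<'E'
from h import *
import pickle
o=get_obs();print({k:np.round(v,3) for k,v in o.items()})
for n in("side","top"):
    c=camera(n);save(n+"0.png",c["pixels"]);pickle.dump(c,open(n+"0.pkl","wb"))
    print(n,np.round(c["camera_matrix"],1),c["k1"],np.round(c["cam_to_world"],3))
E
```

```text
{'time_s': np.float64(0.0), 'q': array([ 0.912,  0.182,  1.608,  0.   ,  1.354, -0.206]), 'dq': array([-0.   , -0.001, -0.   ,  0.001,  0.   , -0.   ]), 'joint_efforts': array([ 2.0000e-03, -4.4488e+01, -3.5134e+01, -0.0000e+00,  9.0000e-03,
       -0.0000e+00]), 'eef_pos': array([0.251, 0.517, 0.23 ]), 'eef_rot': array([-0.   ,  0.224,  0.974, -0.001]), 'wrist_force': array([-0.732, -0.814,  0.05 ]), 'torque': array([-0.027, -0.057,  0.017]), 'grasp_force': np.float64(0.0), 'opening': np.float64(1.001)}
side [[390.3   0.  322.3]
 [  0.  390.3 200. ]
 [  0.    0.    1. ]] 0.0024625285301607394 [[ 1.    -0.005  0.001  0.466]
 [ 0.004  0.732 -0.681 -0.667]
 [ 0.003  0.681  0.732  0.826]
 [ 0.     0.     0.     1.   ]]
top [[476.    0.  321.1]
 [  0.  476.  201.3]
 [  0.    0.    1. ]] -0.07790822109755123 [[ 0.026  0.978 -0.206  0.157]
 [-1.     0.025 -0.005  0.045]
 [-0.     0.206  0.979  1.628]
 [ 0.     0.     0.     1.   ]]
```

View pics/top0.png

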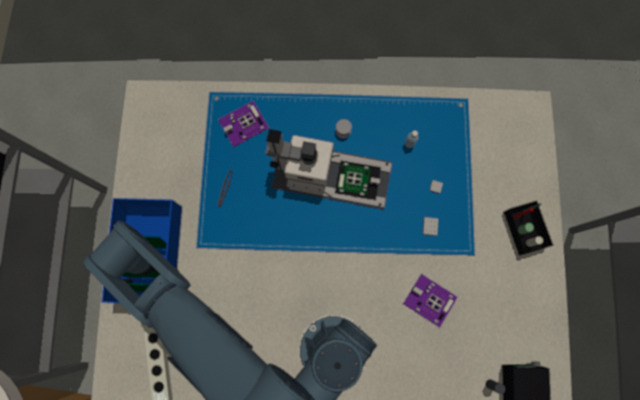

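View pics/side0.png

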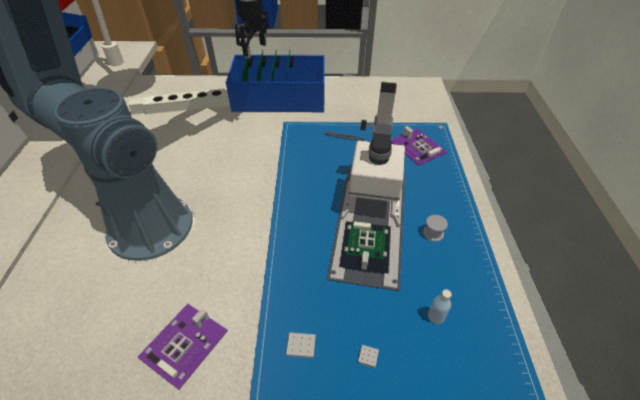

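The top view shows the black pallet with the green board at about (357,180), with its handle at about (377,182). The head is at (310,160). The two lids are at (431,226), the larger, and (436,187), the smaller. The purple pallets at (243,123) and (432,300) are look-alikes. In the side view, the lids are at (301,345) and (369,356), and the frame is at (367,240).

Candidates:
- **Lid:** (431,226) or (436,187) in the top view. I choose the larger, rectangular one.
- **Pallet:** the black one at (357,180), not the purple ones.

Next I'll check this choice in a close crop.

```bash
python3 - <<'E'
from h import *
import pickle
s=pickle.load(open("side0.pkl","rb"));t=pickle.load(open("top0.pkl","rb"))
R=lambda im,x,y,w,h,k:cv2.resize(im[y:y+h,x:x+w],None,fx=k,fy=k,interpolation=cv2.INTER_CUBIC)
a=R(t["pixels"],320,140,130,100,6)            # 780x600
save("topcrop.png",a)
b=np.zeros((600,790,3),np.uint8)
b[:600,:400]=R(s["pixels"],320,190,80,120,5)
b[:300,400:790]=R(s["pixels"],280,325,130,60,3)[:300].repeat(1,0)[:180].__class__((180,390,3),np.uint8)*0 if 0 else np.pad(R(s["pixels"],280,325,130,60,3),((0,120),(0,0),(0,0)))
save("sidecrop.png",b)
for n,c in(("side",s),("top",t)):
    z=c["z_map"];print(n,(z>0).mean())
print("top lid",atz(t,431,226,.011),dep(t,431,226),"side",atz(s,301,344,.011),dep(s,301,344))
print("frame",dep(t,355,180),dep(s,367,240))
E
```

```text
side 0.99596484375
top 0.9962109375
top lid [ 0.42026144 -0.32693297  0.011     ] [ 0.41973725 -0.32619077  0.01422375] side [ 0.42133596 -0.326652    0.011     ] [ 0.46579293 -0.66715433  0.82580001]
frame [ 0.57443205 -0.06201201  0.02058116] [ 0.57916922 -0.0644376   0.02945334]
```

View pics/topcrop.png

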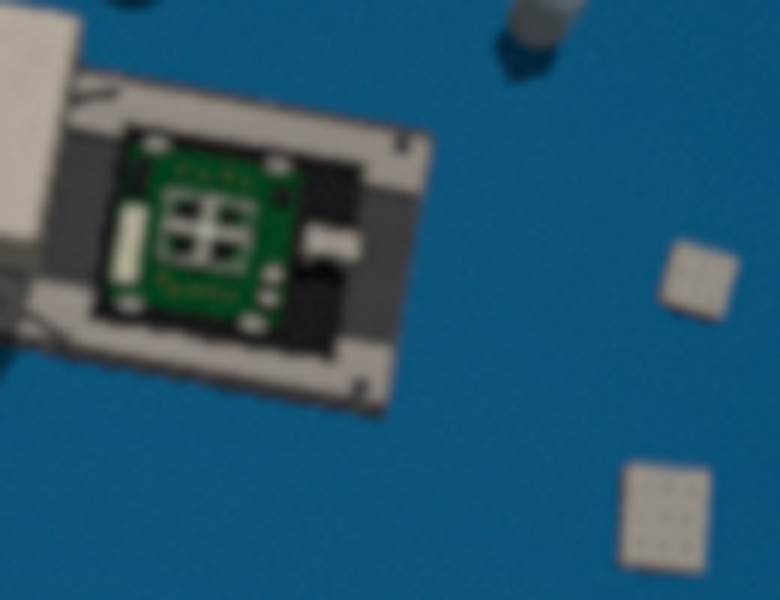

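View pics/sidecrop.png

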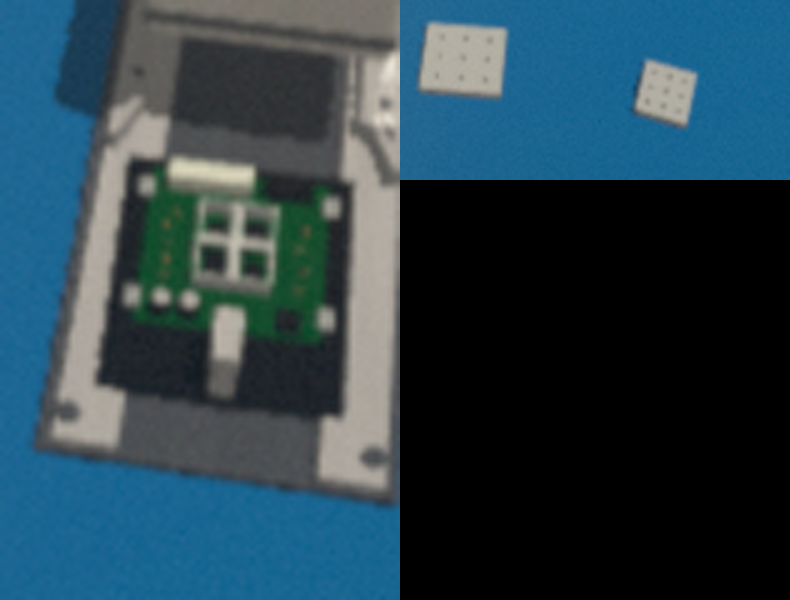

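The crops confirm the choice. The larger lid is 88 x 105 px, with top-crop corners (625,463), (712,468), (706,573) and (618,567), and its long side runs along world x. The frame corners are (168,187), (257,198), (247,273) and (158,262), and the handle bar centre is at (332,243).

```bash
cat >> h.py <<'E'
def tri(*rs):
    A=0;b=0
    for o,d in rs:
        d=d/np.linalg.norm(d);M=np.eye(3)-np.outer(d,d);A=A+M;b=b+M@o
    return np.linalg.solve(A,b)
E
python3 - <<'E'
from h import *
import pickle
s=pickle.load(open("side0.pkl","rb"));t=pickle.load(open("top0.pkl","rb"))
T=lambda x,y:((x+.5)/6-.5+320,(y+.5)/6-.5+140)
S=lambda x,y:((x+.5)/5-.5+320,(y+.5)/5-.5+190)
L=lambda x,y:((x-400+.5)/3-.5+280,(y+.5)/3-.5+325)
def pr(n,c,P): 
    P=np.array(P);m=P.mean(0);e1=(P[1]-P[0]+P[2]-P[3])/2;e2=(P[3]-P[0]+P[2]-P[1])/2
    print(n,m.round(4),[(round(float(np.linalg.norm(e[:2])),4),round(float(np.degrees(np.arctan2(e[1],e[0]))),1)) for e in(e1,e2)])
lt=[(625,463),(712,468),(706,573),(618,567)];pr("lid top",t,[atz(t,*T(*p),.011) for p in lt])
ls=[(429,23),(507,28),(500,94),(421,90)];pr("lid side",s,[atz(s,*L(*p),.011) for p in ls])
pr("lid tri",0,[tri(ray(t,*T(*p)),ray(s,*L(*q))) for p,q in zip([lt[3],lt[0],lt[1],lt[2]],ls)])
ft=[(168,187),(257,198),(247,273),(158,262)];pr("frame top",t,[atz(t,*T(*p),.031) for p in ft])
fs=[(198,200),(280,207),(273,290),(193,280)];pr("frame side",s,[atz(s,*S(*p),.031) for p in fs])
pr("frame tri",0,[tri(ray(t,*T(*p)),ray(s,*S(*q))) for p,q in zip([ft[3],ft[0],ft[1],ft[2]],fs)])
for z in(.052,):print("handle top",atz(t,*T(332,243),z),"side",atz(s,*S(228,335),z),tri(ray(t,*T(332,243)),ray(s,*S(228,335))))
# station: ledge end corners z=.014 and edges
for p in[(433,130),(386,412),(90,68),(0,345)]:print("st",p,atz(t,*T(*p),.008).round(4))
for p in[(37,448),(398,500)]:print("st side",atz(s,*S(*p),.008).round(4))
for n,c in(("t",t),("s",s)):
    P=cloud(c)
    for nm,(u,v) in dict(lid=(431,226) if n=="t" else (301,343)).items():
        print(n,nm,np.nanmedian(P[v-3:v+4,u-3:u+4].reshape(-1,3),0).round(4))
    m=(P[...,2]>.03)&(P[...,2]<.3)&(abs(P[...,0]-.57)<.1)&(P[...,1]>-.02)&(P[...,1]<.2);print(P[m].min(0).round(3),P[m].max(0).round(3))
E
```

```text
lid top [ 0.4208 -0.3251  0.011 ] [(0.0507, -92.3), (0.0611, 175.3)]
lid side [ 0.4215 -0.3267  0.011 ] [(0.0557, -3.0), (0.0479, -94.0)]
lid tri [ 0.4212 -0.3256  0.0084] [(0.0583, -4.3), (0.0498, -93.4)]
frame top [ 0.5792 -0.0584  0.031 ] [(0.0518, -95.8), (0.0452, 173.3)]
frame side [ 0.5788 -0.0602  0.031 ] [(0.0413, -7.2), (0.0525, -97.5)]
frame tri [ 0.5794 -0.0585  0.0289] [(0.0431, -7.3), (0.052, -96.6)]
handle top [ 0.56777896 -0.12806873  0.052     ] side [ 0.56800874 -0.13096011  0.052     ] [ 0.5685868  -0.12847248  0.04846073]
st (433, 130) [ 0.6498 -0.1927  0.008 ]
st (386, 412) [ 0.4791 -0.1644  0.008 ]
st (90, 68) [0.6827 0.0109 0.008 ]
st (0, 345) [0.5131 0.0599 0.008 ]
st side [ 0.4772 -0.1665  0.008 ]
st side [ 0.6474 -0.1937  0.008 ]
t lid [ 0.4205 -0.3268  0.0106]
[ 0.52 -0.02  0.03] [0.67  0.2   0.299]
s lid [ 0.4212 -0.3247  0.0106]
[ 0.529 -0.02   0.03 ] [0.67 0.2  0.3 ]
```

Call:
carry_out:
  plan:
    - [[0.01,-0.04,0,0,0,0.02,1],[0.02,-0.08,0,0,0,0.04,1],[0.03,-0.12,0,0,0,0.06,1],[0.04,-0.16,0,0,0,0.08,1],[0.05,-0.2,0,0,0,0.1,1]]

```text
time_s: 0.52
eef_pos: [0.3011, 0.3153, 0.2307]
eef_rot: [-0.0, 0.174, 0.985, -0.0]
wrist_force: [0.8, -0.6, 0.7]
opening: 1.002
grasp_force: 0.0
```

Call:
carry_out:
  plan:
    - [[0.01,-0.04,0,0,0,0.02,1],[0.02,-0.08,0,0,0,0.04,1],[0.03,-0.12,0,0,0,0.06,1],[0.04,-0.16,0,0,0,0.08,1],[0.05,-0.2,0,0,0,0.1,1]]

```text
time_s: 0.93
eef_pos: [0.3513, 0.1153, 0.2312]
eef_rot: [0.0, 0.125, 0.992, 0.0]
wrist_force: [0.9, 0.4, 1.2]
opening: 1.001
grasp_force: 0.0
```

Call:
carry_out:
  plan:
    - [[0.01,-0.04,-0.005,0,0,0.02,1],[0.02,-0.08,-0.01,0,0,0.04,1],[0.03,-0.12,-0.015,0,0,0.06,1],[0.04,-0.16,-0.02,0,0,0.08,1],[0.04,-0.2,-0.03,0,0,0.1,1]]

```text
time_s: 1.35
eef_pos: [0.3928, -0.0856, 0.202]
eef_rot: [0.001, 0.076, 0.997, -0.001]
wrist_force: [1.5, 0.1, 0.4]
opening: 1.002
grasp_force: 0.0
```

Call:
carry_out:
  plan:
    - [[0.01,-0.04,-0.005,0,0,0.02,1],[0.02,-0.08,-0.01,0,0,0.04,1],[0.02,-0.12,-0.02,0,0,0.06,1],[0.02,-0.16,-0.03,0,0,0.08,1],[0.03,-0.2,-0.04,0,0,0.083,1]]

```text
time_s: 1.77
eef_pos: [0.42, -0.284, 0.1605]
eef_rot: [-0.001, 0.035, 0.999, 0.0]
wrist_force: [0.9, 0.1, 1.0]
opening: 1.003
grasp_force: 0.0
```

Call:
carry_out:
  plan:
    - [[0,-0.02,0,0,0,0,1],[0,-0.043,0,0,0,0,1],[0,-0.043,0,0,0,0,1],[0,-0.043,0,0,0,0,1],[0,-0.043,0,0,0,0,1]]

```text
time_s: 2.18
eef_pos: [0.421, -0.3244, 0.161]
eef_rot: [-0.0, 0.035, 0.999, 0.001]
wrist_force: [0.7, -0.4, -0.4]
opening: 0.998
grasp_force: 0.0
```

```bash
python3 - <<'E'
from h import *
import pickle
o=get_obs();print({k:np.round(o[k],4) for k in("time_s","q","eef_pos","eef_rot")})
c=camera("wrist");save("w1.png",c["pixels"]);pickle.dump(c,open("w1.pkl","wb"));print(np.round(c["cam_to_world"],3),c["k1"],c["camera_matrix"][0])
E
```

```text
{'time_s': np.float64(2.1833), 'q': array([-8.8010e-01,  1.6080e-01,  1.7807e+00,  3.0000e-04,  1.2016e+00,
       -2.3810e+00]), 'eef_pos': array([ 0.421 , -0.3244,  0.161 ]), 'eef_rot': array([-4.000e-04,  3.500e-02,  9.994e-01,  7.000e-04])}
[[ 0.07  -0.949 -0.308  0.342]
 [ 0.998  0.067  0.02  -0.32 ]
 [ 0.002 -0.308  0.951  0.304]
 [ 0.     0.     0.     1.   ]] -0.06254388853515042 [315.21385772   0.         316.94762468]
```

View pics/w1.png

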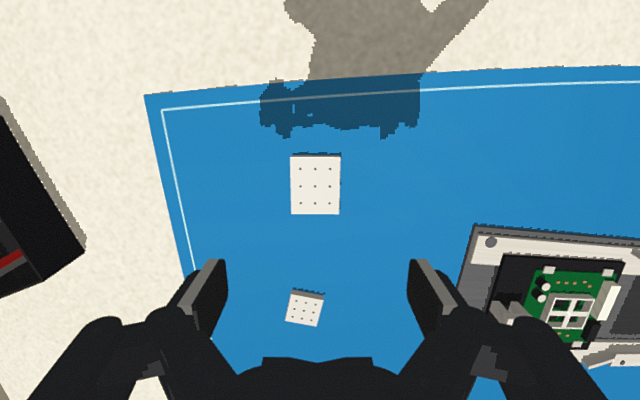

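The wrist view shows the large lid at about (316,185), with corners (291,156), (341,155), (340,214) and (291,213), nearly square to the image. The small lid is clear of it at (305,308).

```bash
python3 - <<'E'
from h import *
import pickle
c=pickle.load(open("w1.pkl","rb"));P=cloud(c);im=c["pixels"].astype(int)
m=np.zeros(im.shape[:2],np.uint8);m[145:225,280:352]=(im[145:225,280:352,0]>150)
m=cv2.morphologyEx(m,cv2.MORPH_CLOSE,np.ones((5,5)))
print("depth z",np.nanmedian(P[m>0][:,2]))
for z in(.011,):
    ct=max(cv2.findContours(m,0,1)[0],key=cv2.contourArea).reshape(-1,2)
    Q=np.array([atz(c,*p,z)[:2] for p in ct]).astype(np.float32)*1000
    print(cv2.minAreaRect(Q))
E
```

```text
depth z 0.011168463197912093
((421.80047607421875, -327.1071472167969), (47.48603820800781, 56.89847946166992), 85.72354888916016)
```

Call:
carry_out:
  plan:
    - [[0,-0.001,-0.04,0,0,0,1],[0,-0.001,-0.08,0,0,0,1],[0,-0.001,-0.11,0,0,0,1],[0,-0.001,-0.13,0,0,0,1],[0,-0.001,-0.14,0,0,0,1]]

```text
time_s: 2.65
eef_pos: [0.42, -0.3231, 0.0186]
eef_rot: [-0.002, 0.034, 0.999, 0.002]
wrist_force: [-0.2, 0.3, -0.3]
opening: 1.005
grasp_force: 0.0
```

Call:
carry_out:
  plan:
    - [[0,0,-0.01,0,0,0,1],[0,0,-0.0195,0,0,0,1],[0,0,-0.0195,0,0,0,1],[0,0,-0.0195,0,0,0,0.7],[0,0,-0.0195,0,0,0,0.7]]

```text
time_s: 3.07
eef_pos: [0.4221, -0.3269, 0.0031]
eef_rot: [0.001, 0.035, 0.999, -0.001]
wrist_force: [0.3, -0.9, -0.5]
opening: 0.747
grasp_force: 0.0
```

```bash
python3 - <<'E'
from h import *
import pickle
o=get_obs();print({k:np.round(o[k],4) for k in("time_s","eef_pos","eef_rot","opening","wrist_force")})
c=camera("wrist");save("w2.png",c["pixels"]);pickle.dump(c,open("w2.pkl","wb"))
E
```

```text
{'time_s': np.float64(3.0667), 'eef_pos': array([ 0.4221, -0.3269,  0.0031]), 'eef_rot': array([ 7.000e-04,  3.480e-02,  9.994e-01, -8.000e-04]), 'opening': np.float64(0.747), 'wrist_force': array([ 0.3037, -0.9068, -0.4923])}
```

View pics/w2.png

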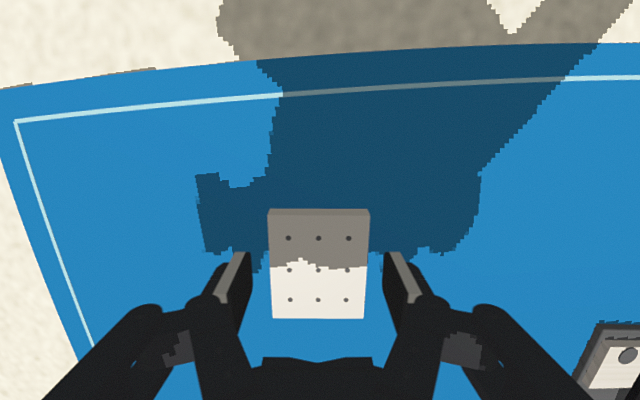

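The picture shows the lid centred between the fingers. It spans (268–369, 210–318), with the pad tips at about (245,255) and (390,255). I'll close and lift.

Call:
carry_out:
  plan:
    - [[0,0,0,0,0,0,0.5],[0,0,0,0,0,0,0.3],[0,0,0,0,0,0,0.3],[0,0,0,0,0,0,0.3],[0,0,0,0,0,0,0.3]]

```text
time_s: 3.53
eef_pos: [0.422, -0.327, 0.0035]
eef_rot: [0.001, 0.035, 0.999, -0.001]
wrist_force: [-1.1, 2.0, 7.8]
opening: 0.527
grasp_force: 60.9
```

Call:
carry_out:
  plan:
    - [[0,0,0,0,0,0,0.3],[0,0,0.01,0,0,0,0.3],[0,0,0.03,0,0,0,0.3],[0,0,0.06,0,0,0,0.3],[0,0,0.09,0,0,0,0.3]]

```text
time_s: 3.95
eef_pos: [0.4208, -0.3256, 0.093]
eef_rot: [-0.001, 0.035, 0.999, 0.001]
wrist_force: [0.9, -0.8, 0.0]
opening: 0.529
grasp_force: 61.6
```

```bash
python3 - <<'E'
from h import *
import pickle
o=get_obs();print({k:np.round(o[k],4) for k in("time_s","q","eef_pos","eef_rot","opening","grasp_force")})
c=camera("wrist");save("w3.png",c["pixels"]);pickle.dump(c,open("w3.pkl","wb"))
c=camera("side");pickle.dump(c,open("s3.pkl","wb"))
P=cloud(c);print(P[0,0])
E
```

```text
{'time_s': np.float64(3.95), 'q': array([-0.8818,  0.2576,  1.8218,  0.    ,  1.0639, -2.3827]), 'eef_pos': array([ 0.4208, -0.3256,  0.093 ]), 'eef_rot': array([-6.000e-04,  3.490e-02,  9.994e-01,  7.000e-04]), 'opening': np.float64(0.5288), 'grasp_force': np.float64(61.5593)}
[-0.44892065  0.49602004  0.39911684]
```

View pics/w3.png

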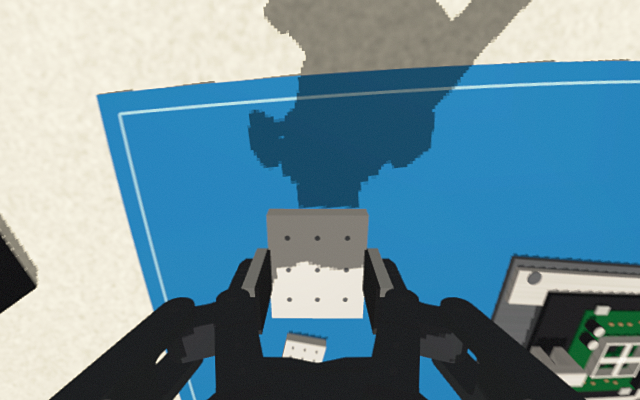

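The lid is held between the pads, spanning (268–369, 210–318). Before turning towards the frame I'll check how far the wrist camera sticks out, since it could come near the head, and where the lid sits in the hand.

```bash
python3 - <<'E'
from h import *
import pickle
from scipy.spatial.transform import Rotation as R
o=get_obs();p=np.array(o["eef_pos"]);q=np.array(o["eef_rot"]);Rt=R.from_quat(q[[1,2,3,0]]).as_matrix()
c=pickle.load(open("s3.pkl","rb"));t=camera("top")
C=np.vstack([cloud(c).reshape(-1,3),cloud(t).reshape(-1,3)]);C=C[np.isfinite(C).all(1)]
L=(C-p)@Rt
print(Rt.round(2))
m=(abs(L)<.3).all(1)&(C[:,2]>.04);L=L[m]
for z0 in np.arange(-.24,.02,.02):
    k=(L[:,2]>z0)&(L[:,2]<=z0+.02)
    if k.sum()>3: print(round(z0,2),k.sum(),"x",np.percentile(L[k,0],[1,99]).round(3),"y",np.percentile(L[k,1],[1,99]).round(3))
w=pickle.load(open("w3.pkl","rb"));cp=(np.array(w["cam_to_world"])[:3,3]-p)@Rt;print("cam in tool",cp.round(3))
P=cloud(w)[215:316,276:362].reshape(-1,3);l=(P-p)@Rt
A=np.c_[l[:,:2],np.ones(len(l))];print("lid top plane tool",np.linalg.lstsq(A,l[:,2],rcond=None)[0].round(4))
im=w["pixels"].astype(int)
zt=l[:,2].mean();
def tl(u,v):
    oo,d=ray(w,u,v);oo=(oo-p)@Rt;d=d@Rt;return (oo+d*(zt-oo[2])/d[2]).round(4)
for uv in[(268,215),(368,215),(363.5,318),(272,318),(317.5,238.5),(317.5,269),(317.5,299)]:print(uv,tl(*uv))
# frame from w1
w=pickle.load(open("w1.pkl","rb"))
P=cloud(w);k=P[270:350,525:620];print("frame-ish max z",np.nanpercentile(k[...,2],[50,95]))
E
```

```text
[[-1.    0.07  0.01]
 [ 0.07  1.   -0.01]
 [-0.01 -0.01 -1.  ]]
-0.24 390 x [-0.039  0.039] y [-0.038  0.038]
-0.22 427 x [-0.038  0.04 ] y [-0.039  0.04 ]
-0.2 206 x [-0.038  0.041] y [-0.039  0.04 ]
-0.18 384 x [-0.036  0.036] y [-0.037  0.035]
-0.16 281 x [-0.036  0.035] y [-0.038  0.036]
-0.14 141 x [-0.036  0.03 ] y [-0.039  0.033]
-0.12 268 x [-0.018  0.013] y [-0.068 -0.019]
-0.1 105 x [-0.019  0.019] y [-0.067 -0.014]
-0.08 107 x [-0.016  0.018] y [-0.061 -0.02 ]
-0.06 43 x [-0.058  0.015] y [-0.294 -0.026]
-0.04 16 x [-0.059 -0.009] y [-0.294 -0.024]
-0.02 381 x [-0.299  0.029] y [-0.288  0.1  ]
-0.0 80 x [-0.299 -0.053] y [-0.292  0.105]
cam in tool [ 0.082  0.002 -0.138]
 ** On entry to DLASCL parameter number  4 had an illegal value
 ** On entry to DLASCL parameter number  4 had an illegal valueTraceback (most recent call last):
  File "<stdin>", line 15, in <module>
    x, resids, rank, s = _umath_linalg.lstsq(a, b, rcond,
                         ~~~~~~~~~~~~~~~~~~~^^^^^^^^^^^^^
                                             signature=signature)
                                             ^^^^^^^^^^^^^^^^^^^^
    raise LinAlgError("SVD did not converge in Linear Least Squares")
numpy.linalg.LinAlgError: SVD did not converge in Linear Least Squares
```

The gripper stays within ±40 mm and there is no camera body sticking out, so I can turn the short way.

```bash
python3 - <<'E'
from h import *
import pickle
from scipy.spatial.transform import Rotation as R
o=get_obs();p=np.array(o["eef_pos"]);q=np.array(o["eef_rot"]);Rt=R.from_quat(q[[1,2,3,0]]).as_matrix()
w=pickle.load(open("w3.pkl","rb"))
P=cloud(w)[220:314,278:360].reshape(-1,3);P=P[np.isfinite(P).all(1)];l=(P-p)@Rt
A=np.c_[l[:,:2],np.ones(len(l))];a=np.linalg.lstsq(A,l[:,2],rcond=None)[0];print("plane tool",a.round(4),len(l))
zt=a[2]
def tl(u,v):
    oo,d=ray(w,u,v);oo=(oo-p)@Rt;d=d@Rt;return (oo+d*(zt-oo[2])/d[2]).round(4)
for uv in[(268,215),(368,215),(363.5,318),(272,318),(317.5,238.5),(317.5,269),(317.5,299)]:print(uv,tl(*uv))
w=pickle.load(open("w1.pkl","rb"));P=cloud(w)
k=P[285:345,535:605];zz=k[...,2];m=(zz>.027)&(zz<.04);r=k[m];print(m.sum(),np.median(r,0))
print(cv2.minAreaRect((r[:,:2]*1000).astype(np.float32)))
im=w["pixels"].astype(int)[270:350,525:620];cv2.imwrite("x.png",im[...,::-1])
E
```

```text
plane tool [-0.0093 -0.0087 -0.005 ] 7677
(268, 215) [ 0.0311 -0.0207 -0.005 ]
(368, 215) [ 0.031   0.0252 -0.005 ]
(363.5, 318) [-0.026   0.0259 -0.005 ]
(272, 318) [-0.0258 -0.0216 -0.005 ]
(317.5, 238.5) [ 0.0193  0.002  -0.005 ]
(317.5, 269) [ 0.003  0.002 -0.005]
(317.5, 299) [-0.0142  0.002  -0.005 ]
1393 [ 0.57845967 -0.0502573   0.03081398]
((580.1784057617188, -58.846927642822266), (100.93224334716797, 69.34432983398438), 77.03063201904297)[ WARN:0@0.899] global loadsave.cpp:1063 imwrite_ Unsupported depth image for selected encoder is fallbacked to CV_8U.
```

Call:
carry_out:
  plan:
    - [[0.01,0.01,0.01,0,0,-0.11,0.3],[0.02,0.02,0.02,0,0,-0.22,0.3],[0.03,0.04,0.03,0,0,-0.33,0.3],[0.04,0.05,0.03,0,0,-0.44,0.3],[0.05,0.06,0.03,0,0,-0.55,0.3]]

```text
time_s: 4.52
eef_pos: [0.4715, -0.2652, 0.1219]
eef_rot: [-0.0, 0.307, 0.952, 0.0]
wrist_force: [0.5, 0.7, -0.3]
opening: 0.524
grasp_force: 61.6
```

Call:
carry_out:
  plan:
    - [[0.01,0.01,0,0,0,-0.11,0.3],[0.02,0.02,0,0,0,-0.22,0.3],[0.03,0.04,0,0,0,-0.33,0.3],[0.04,0.05,0,0,0,-0.44,0.3],[0.05,0.06,0,0,0,-0.55,0.3]]

```text
time_s: 4.93
eef_pos: [0.521, -0.2048, 0.1209]
eef_rot: [-0.001, 0.554, 0.832, 0.0]
wrist_force: [0.3, 0.1, -0.7]
opening: 0.526
grasp_force: 61.6
```

Call:
carry_out:
  plan:
    - [[0.01,0.01,0,0,0,-0.11,0.3],[0.02,0.03,0,0,0,-0.22,0.3],[0.03,0.045,0,0,0,-0.33,0.3],[0.04,0.057,0,0,0,-0.44,0.3],[0.045,0.057,0,0,0,-0.52,0.3]]

```text
time_s: 5.35
eef_pos: [0.5664, -0.1465, 0.1209]
eef_rot: [-0.001, 0.749, 0.662, -0.0]
wrist_force: [-0.2, -1.0, -1.0]
opening: 0.523
grasp_force: 61.6
```

Call:
carry_out:
  plan:
    - [[0,0,0,0,0,0,0.3],[0,0,0,0,0,0,0.3],[0,0,0,0,0,0,0.3],[0,0,0,0,0,0,0.3],[0,0,0,0,0,0,0.3]]

```text
time_s: 5.77
eef_pos: [0.5659, -0.1496, 0.1218]
eef_rot: [-0.0, 0.748, 0.664, -0.0]
wrist_force: [-0.4, 0.1, -0.5]
opening: 0.524
grasp_force: 61.6
```

```bash
python3 - <<'E'
from h import *
import pickle
o=get_obs();print({k:np.round(o[k],4) for k in("time_s","q","eef_pos","eef_rot","opening","grasp_force")})
c=camera("wrist");c["obs"]=o;pickle.dump(c,open("w4.pkl","wb"))
save("w4.png",cv2.resize(c["pixels"],(800,500),interpolation=cv2.INTER_CUBIC))
E
```

```text
{'time_s': np.float64(5.7667), 'q': array([-4.6100e-01,  3.2240e-01,  1.6693e+00, -1.0000e-04,  1.1502e+00,
       -3.4230e-01]), 'eef_pos': array([ 0.5659, -0.1496,  0.1218]), 'eef_rot': array([-2.000e-04,  7.478e-01,  6.639e-01, -1.000e-04]), 'opening': np.float64(0.5235), 'grasp_force': np.float64(61.5823)}
```

View pics/w4.png

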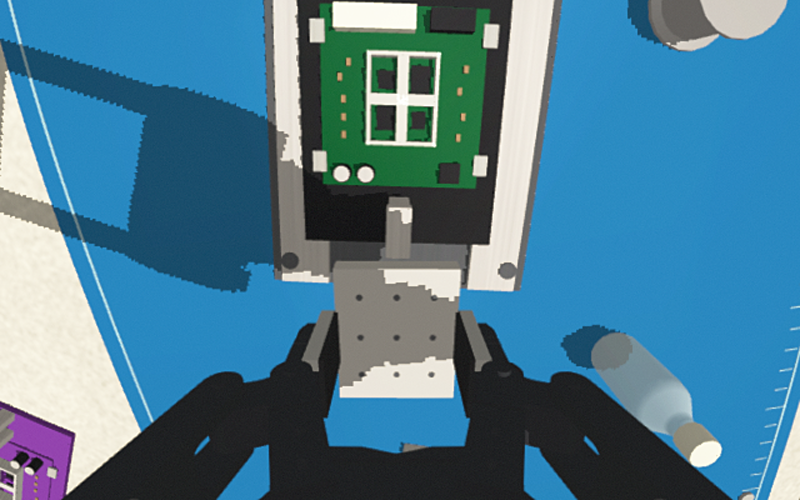

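The wrist view (enlarged 1.25x) shows the lid held at (397,333), with its front edge at about row 268. The frame ahead has corners near (367,51), (440,51), (438,146) and (365,142), and the handle is at (398,228). The view is clear.

```bash
cat > m.py <<'E'
from h import *
import pickle,sys
from scipy.spatial.transform import Rotation as R
w=pickle.load(open("w4.pkl","rb"));o=w["obs"];p=np.array(o["eef_pos"]);q=np.array(o["eef_rot"]);Rt=R.from_quat(q[[1,2,3,0]]).as_matrix()
P=cloud(w)
def seg(box,cond,name):
    u0,v0,u1,v1=box;m=np.zeros(P.shape[:2],np.uint8);im=w["pixels"].astype(int)
    m[v0:v1,u0:u1]=cond(im,P)[v0:v1,u0:u1]
    n,lab,st,_=cv2.connectedComponentsWithStats(m);i=1+np.argmax(st[1:,4]);m=(lab==i).astype(np.uint8)
    zm=np.nanmedian(P[...,2][m>0]);print(name,"px",st[i],"z",zm.round(4));return m,zm
def rect(m,z):
    ct=cv2.findContours(m,0,1)[0];ct=np.vstack(ct).reshape(-1,2)
    Q=np.array([atz(w,*a,z)[:2] for a in ct]).astype(np.float32)*1000
    r=cv2.minAreaRect(Q);print("  world rect",np.round(r[0],1),np.round(r[1],1),round(r[2],1))
    c=np.array([r[0][0]/1e3,r[0][1]/1e3,z]);print("  in tool",((c-p)@Rt).round(4));return c
m,z=seg((284,30,360,125),lambda im,P:(im.min(-1)>190),"frame");fc=rect(m,.031)
m,z=seg((260,205,375,325),lambda im,P:(P[...,2]>.118)&(abs(im[...,0]-im[...,2])<40)&(im[...,0]>100),"lid");lc=rect(m,z);rect(m,.1293)
m,z=seg((300,150,335,210),lambda im,P:(P[...,2]>.047),"handle");hc=rect(m,z)
print("tool y angle",np.degrees(np.arctan2(Rt[1,1],Rt[0,1])))
E
python3 m.py
```

```text
frame px [ 293   40   60   78 1630] z 0.031
  world rect [579.5 -59.1] [50.1 39.8] 81.4
  in tool [0.0915 0.0029 0.0908]
lid px [  267   209   101   109 10131] z 0.1294
  world rect [ 565.7 -148.7] [59.5 46.8] 83.2
  in tool [ 0.0008 -0.0003 -0.0076]
  world rect [ 565.7 -148.8] [59.5 46.8] 83.2
  in tool [ 0.0008 -0.0003 -0.0075]
handle px [308 164  21  43 847] z 0.0521
  world rect [ 568.7 -129.3] [30.5 13.9] 82.7
  in tool [0.0205 0.0004 0.0698]
tool y angle -6.802526428303632
```

Call:
carry_out:
  plan:
    - [[0.005,0.03,0,0,0,-0.01,0.3],[0.01,0.06,0,0,0,-0.02,0.3],[0.0135,0.085,-0.01,0,0,-0.028,0.3],[0.0135,0.0905,-0.03,0,0,-0.028,0.3],[0.0135,0.0905,-0.05,0,0,-0.028,0.3]]

```text
time_s: 6.23
eef_pos: [0.5807, -0.057, 0.0725]
eef_rot: [0.001, 0.756, 0.654, 0.001]
wrist_force: [0.3, -0.0, -1.2]
opening: 0.524
grasp_force: 61.6
```

Call:
carry_out:
  plan:
    - [[0,0,-0.015,0,0,0,0.3],[0,0,-0.0265,0,0,0,0.3],[0,0,-0.0265,0,0,0,0.3],[0,0,-0.0265,0,0,0,0.3],[0,0,-0.0265,0,0,0,0.3]]

```text
time_s: 6.65
eef_pos: [0.5806, -0.0593, 0.0464]
eef_rot: [0.001, 0.757, 0.653, 0.0]
wrist_force: [-0.0, -0.5, -0.9]
opening: 0.526
grasp_force: 61.6
```

```bash
python3 - <<'E'
from h import *
import pickle
for i in range(4):
    c=camera("side");o=get_obs();print({k:np.round(o[k],4) for k in("time_s","eef_pos","eef_rot","wrist_force")})
c=camera("wrist");c["obs"]=o;pickle.dump(c,open("w5.pkl","wb"))
E
```

```text
{'time_s': np.float64(6.7), 'eef_pos': array([ 0.5809, -0.0593,  0.0468]), 'eef_rot': array([9.000e-04, 7.572e-01, 6.532e-01, 6.000e-04]), 'wrist_force': array([ 0.2812,  0.1216, -0.1305])}
{'time_s': np.float64(6.75), 'eef_pos': array([ 0.5808, -0.0593,  0.0468]), 'eef_rot': array([1.000e-03, 7.572e-01, 6.532e-01, 6.000e-04]), 'wrist_force': array([-0.6457, -0.2578, -0.8215])}
{'time_s': np.float64(6.8), 'eef_pos': array([ 0.5807, -0.0592,  0.0467]), 'eef_rot': array([9.000e-04, 7.572e-01, 6.532e-01, 6.000e-04]), 'wrist_force': array([0.0119, 0.7138, 0.5321])}
{'time_s': np.float64(6.85), 'eef_pos': array([ 0.5806, -0.0591,  0.0466]), 'eef_rot': array([8.000e-04, 7.572e-01, 6.532e-01, 5.000e-04]), 'wrist_force': array([ 0.2493,  0.2826, -0.8335])}
```

Call:
carry_out:
  plan:
    - [[-0.0005,0,-0.004,0,0,0,0.3],[-0.0005,0,-0.008,0,0,0,0.3],[-0.0005,0,-0.011,0,0,0,0.3],[-0.0005,0,-0.014,0,0,0,0.3],[-0.0005,0,-0.016,0,0,0,0.3]]

```text
time_s: 7.32
eef_pos: [0.579, -0.0586, 0.0287]
eef_rot: [-0.0, 0.757, 0.653, -0.0]
wrist_force: [-0.3, -1.1, 0.3]
opening: 0.526
grasp_force: 61.6
```

```bash
python3 - <<'E'
from h import *
for i in range(2):
    c=camera("side");o=get_obs();print({k:np.round(o[k],4) for k in("time_s","eef_pos","wrist_force","torque")})
E
```

```text
{'time_s': np.float64(7.3667), 'eef_pos': array([ 0.5788, -0.0585,  0.0285]), 'wrist_force': array([-0.5308, -0.85  , -1.1543]), 'torque': array([0.0251, 0.0563, 0.0094])}
{'time_s': np.float64(7.4167), 'eef_pos': array([ 0.5789, -0.0586,  0.0288]), 'wrist_force': array([ 0.8571,  0.1013, -0.4292]), 'torque': array([-0.0322, -0.0193, -0.0018])}
```

No contact force, and the lid's edge is already below the frame top, so it is over the frame. I'll lower it the rest of the way.

Call:
carry_out:
  plan:
    - [[0,0,-0.001,0,0,0,0.3],[0,0,-0.002,0,0,0,0.3],[0,0,-0.003,0,0,0,0.3],[0,0,-0.004,0,0,0,0.3],[0,0,-0.004,0,0,0,0.3]]

```text
time_s: 7.83
eef_pos: [0.5792, -0.0587, 0.0253]
eef_rot: [-0.0, 0.757, 0.653, -0.0]
wrist_force: [-0.5, 0.0, 0.4]
opening: 0.524
grasp_force: 61.6
```

Still no force. I'll release here, so the lid drops at most about 1 mm, then rise and back off from the head.

Call:
carry_out:
  plan:
    - [[0,0,-0.0005,0,0,0,0.5],[0,0,-0.0005,0,0,0,0.65],[0,0,-0.0005,0,0,0,0.75],[0,0,-0.0005,0,0,0,0.75],[0,0,-0.0005,0,0,0,0.75]]

```text
time_s: 8.25
eef_pos: [0.5795, -0.0587, 0.0251]
eef_rot: [0.0, 0.757, 0.653, 0.0]
wrist_force: [0.2, 0.3, 0.1]
opening: 0.751
grasp_force: 0.0
```

Call:
carry_out:
  plan:
    - [[0,0,0.01,0,0,0,0.75],[0,0,0.03,0,0,0,0.75],[0,0,0.06,0,0,0,0.75],[-0.002,-0.015,0.09,0,0,0,0.75],[-0.005,-0.03,0.1,0,0,0,0.75]]

```text
time_s: 8.67
eef_pos: [0.5771, -0.0892, 0.1306]
eef_rot: [0.003, 0.757, 0.654, 0.002]
wrist_force: [2.2, 0.3, -0.2]
opening: 0.753
grasp_force: 0.0
```

Call:
carry_out:
  plan:
    - [[-0.005,-0.03,0,0,0,0,0.5],[-0.01,-0.06,0,0,0,0,0.5],[-0.01,-0.06,0,0,0,0,0.5],[-0.01,-0.06,0,0,0,0,0.5],[-0.01,-0.06,0,0,0,0,0.5]]

```text
time_s: 9.08
eef_pos: [0.5643, -0.1484, 0.1253]
eef_rot: [-0.0, 0.757, 0.653, 0.0]
wrist_force: [-1.0, 0.4, -0.6]
opening: 0.496
grasp_force: 0.0
```

```bash
python3 - <<'E'
from h import *
import pickle
o=get_obs();print({k:np.round(o[k],4) for k in("time_s","q","eef_pos","eef_rot","opening")})
c=camera("wrist");c["obs"]=o;pickle.dump(c,open("w6.pkl","wb"))
save("w6.png",cv2.resize(c["pixels"],(800,500),interpolation=cv2.INTER_CUBIC))
E
```

```text
{'time_s': np.float64(9.0833), 'q': array([-4.6080e-01,  3.1400e-01,  1.6725e+00,  5.0000e-04,  1.1552e+00,
       -3.1320e-01]), 'eef_pos': array([ 0.5643, -0.1484,  0.1253]), 'eef_rot': array([-1.000e-04,  7.574e-01,  6.530e-01,  2.000e-04]), 'opening': np.float64(0.4961)}
```

View pics/w6.png

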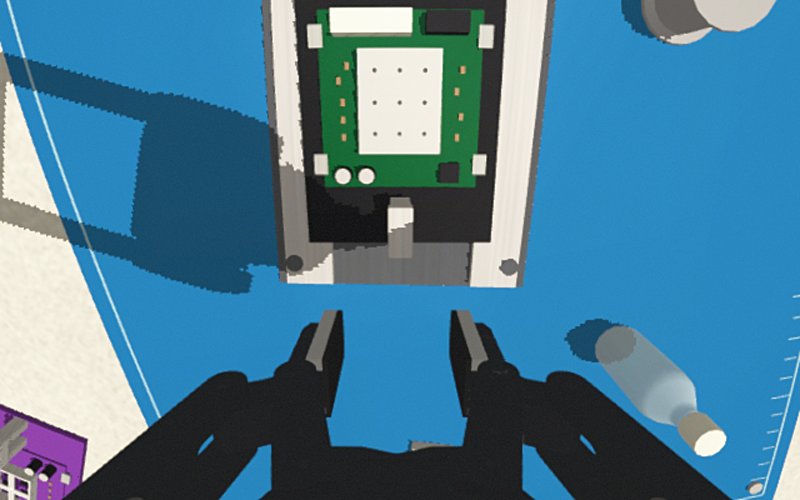

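The lid lies over the frame, spanning (357–442, 48–154), parallel to the board. The handle is at (399,228). Next I'll check its height and level from depth, and measure the handle and track.

```bash
sed -e 's/w4.pkl/w6.pkl/' -e '/^m,z=/d' m.py > m2.py; cat >> m2.py <<'E'
m,z=seg((280,32,360,128),lambda im,P:(im.min(-1)>190)&(P[...,2]>.026),"lid")
rect(m,z);Q=P[m>0];print("  plane",np.linalg.lstsq(np.c_[Q[:,:2]-Q[:,:2].mean(0),np.ones(len(Q))],Q[:,2],rcond=None)[0].round(4))
m,z=seg((300,150,335,210),lambda im,P:(P[...,2]>.047),"handle");rect(m,z)
# ledge outer/inner edge lines (enlarged px): left ledge inner, base plate rear edge
for a,b,z in[((280,281),(521,287),.008),((266,100),(280,281),.008),((550,20),(521,287),.008)]:
    A=atz(w,a[0]/1.25,a[1]/1.25,z);B=atz(w,b[0]/1.25,b[1]/1.25,z);print(A.round(4),B.round(4),"ang",np.degrees(np.arctan2(*(B-A)[1::-1])).round(1))
E
python3 m2.py
```

```text
tool y angle -8.463566637813186
lid px [ 286   39   68   84 5422] z 0.0327
  world rect [579.  -59.4] [55.9 46.7] 81.6
  in tool [0.0902 0.0014 0.0926]
  plane [-0.0009  0.0013  0.0327]
handle px [310 164  20  43 835] z 0.0521
  world rect [ 568.7 -129.3] [30.9 13.7] 81.6
  in tool [0.0196 0.0015 0.0732]
[ 0.4774 -0.1647  0.008 ] [ 0.648  -0.1948  0.008 ] ang -10.0
[ 0.4969 -0.0441  0.008 ] [ 0.4774 -0.1647  0.008 ] ang -99.2
[ 0.6757 -0.024   0.008 ] [ 0.648  -0.1948  0.008 ] ang -99.2
```

The lid is seated: its top is at z 0.0327, level, and centred within about 1 mm of the frame. The handle is at (0.5687, -0.1293) and the track heading is about 80.6°. Now I'll lean the hand back 40° behind the handle.

Call:
carry_out:
  plan:
    - [[0,-0.004,0,0.12,-0.02,0,0.45],[-0.001,-0.008,0,0.24,-0.04,0,0.45],[-0.002,-0.012,0,0.36,-0.06,0,0.45],[-0.002,-0.012,0,0.48,-0.08,0,0.45],[-0.002,-0.012,0,0.6,-0.1,0,0.45]]

```text
time_s: 9.55
eef_pos: [0.5634, -0.1603, 0.1264]
eef_rot: [-0.192, 0.721, 0.624, 0.233]
wrist_force: [0.1, -0.1, -0.5]
opening: 0.451
grasp_force: 0.0
```

Call:
carry_out:
  plan:
    - [[0,0,-0.01,0.09,-0.014,0,0.45],[0,0,-0.02,0.09,-0.014,0,0.45],[0,0,-0.039,0.09,-0.014,0,0.45],[0,0,-0.039,0.09,-0.014,0,0.45],[0,0,-0.039,0.09,-0.014,0,0.45]]

```text
time_s: 9.97
eef_pos: [0.5619, -0.1587, 0.0852]
eef_rot: [-0.221, 0.711, 0.614, 0.262]
wrist_force: [0.4, 0.8, -0.4]
opening: 0.45
grasp_force: 0.0
```

```bash
cat > st.py <<'E'
from h import *
import pickle
from scipy.spatial.transform import Rotation as R
c=camera("wrist");o=get_obs();c["obs"]=o;pickle.dump(c,open("w7.pkl","wb"))
print({k:np.round(o[k],4) for k in("time_s","q","eef_pos","eef_rot","wrist_force","opening")})
q=np.array(o["eef_rot"]);Rt=R.from_quat(q[[1,2,3,0]]).as_matrix();print(Rt.round(3))
for d in(.0,.01,.019):print("behind",d,(np.array(o["eef_pos"])-d*Rt[:,2]).round(4))
E
python3 st.py
```

```text
{'time_s': np.float64(10.0167), 'q': array([-0.7837,  0.5853,  1.5516,  0.5524,  1.4765, -0.8269]), 'eef_pos': array([ 0.5626, -0.1592,  0.0863]), 'eef_rot': array([-0.2197,  0.7109,  0.6144,  0.2624]), 'wrist_force': array([-0.4095,  0.0573,  0.8484]), 'opening': np.float64(0.4494)}
[[ 0.107  0.989  0.103]
 [ 0.758 -0.148  0.635]
 [ 0.643  0.01  -0.766]]
behind 0.0 [ 0.5626 -0.1592  0.0863]
behind 0.01 [ 0.5615 -0.1655  0.094 ]
behind 0.019 [ 0.5606 -0.1713  0.1009]
```

Call:
carry_out:
  plan:
    - [[0.002,0.013,-0.015,0,0,0,0.45],[0.004,0.025,-0.03,0,0,0,0.45],[0.0055,0.032,-0.039,0,0,0,0.45],[0.0065,0.0385,-0.046,0,0,0,0.45],[0.0065,0.0385,-0.046,0,0,0,0.45]]

```text
time_s: 10.43
eef_pos: [0.5685, -0.1201, 0.0395]
eef_rot: [-0.22, 0.711, 0.614, 0.263]
wrist_force: [-0.2, -0.6, -0.0]
opening: 0.449
grasp_force: 0.0
```

Call:
carry_out:
  plan:
    - [[0,0,0,0,0,0,0.3],[0,0,0,0,0,0,0.2],[0,0,0,0,0,0,0.1],[0,0,0,0,0,0,0.05],[0,0,0,0,0,0,0.05]]

```text
time_s: 10.85
eef_pos: [0.5696, -0.1232, 0.041]
eef_rot: [-0.218, 0.712, 0.614, 0.264]
wrist_force: [0.1, -2.5, 5.6]
opening: 0.149
grasp_force: 60.5
```

Call:
carry_out:
  plan:
    - [[0,0,0,0,0,0,0.05],[0,0,0,0,0,0,0.05],[0,0,0,0,0,0,0.05],[0,0,0,0,0,0,0.05],[0,0,0,0,0,0,0.05]]

```text
time_s: 11.27
eef_pos: [0.5696, -0.1232, 0.041]
eef_rot: [-0.218, 0.712, 0.614, 0.264]
wrist_force: [-0.8, -1.5, 5.2]
opening: 0.146
grasp_force: 60.6
```

```bash
python3 st.py
```

```text
{'time_s': np.float64(11.3167), 'q': array([-0.7353,  0.634 ,  1.5919,  0.5854,  1.3777, -0.8412]), 'eef_pos': array([ 0.5696, -0.1232,  0.041 ]), 'eef_rot': array([-0.2184,  0.7115,  0.6136,  0.2636]), 'wrist_force': array([-0.283 , -1.9893,  5.7436]), 'opening': np.float64(0.146)}
[[ 0.108  0.988  0.107]
 [ 0.758 -0.152  0.634]
 [ 0.643  0.013 -0.766]]
behind 0.0 [ 0.5696 -0.1232  0.041 ]
behind 0.01 [ 0.5686 -0.1296  0.0487]
behind 0.019 [ 0.5676 -0.1353  0.0556]
```

Call:
carry_out:
  plan:
    - [[0.0015,0.003,0.001,0,0,-0.005,0.05],[0.003,0.009,0.001,0,0,-0.01,0.05],[0.005,0.016,0.001,0,0,-0.017,0.05],[0.006,0.023,0.001,0,0,-0.017,0.05],[0.0072,0.029,0.001,0,0,-0.017,0.05]]

```text
time_s: 11.73
eef_pos: [0.5761, -0.0922, 0.041]
eef_rot: [-0.217, 0.716, 0.608, 0.265]
wrist_force: [-0.1, -1.7, 2.7]
opening: 0.143
grasp_force: 60.3
```

Call:
carry_out:
  plan:
    - [[0.0008,0.005,0,0,0,0,0.05],[0.0016,0.01,0,0,0,0,0.05],[0.0025,0.015,0,0,0,0,0.05],[0.0033,0.02,0,0,0,0,0.05],[0.0033,0.02,0,0,0,0,0.05]]

```text
time_s: 12.15
eef_pos: [0.5794, -0.0718, 0.0411]
eef_rot: [-0.218, 0.716, 0.608, 0.265]
wrist_force: [0.6, 1.9, 2.3]
opening: 0.149
grasp_force: 60.0
```

```bash
python3 st.py
```

```text
{'time_s': np.float64(12.2), 'q': array([-0.6631,  0.6046,  1.6434,  0.6296,  1.3226, -0.7947]), 'eef_pos': array([ 0.5794, -0.0721,  0.0411]), 'eef_rot': array([-0.2177,  0.7163,  0.6076,  0.2652]), 'wrist_force': array([0.8214, 1.8701, 2.7126]), 'opening': np.float64(0.1444)}
[[ 0.121  0.986  0.115]
 [ 0.755 -0.167  0.634]
 [ 0.645  0.01  -0.765]]
behind 0.0 [ 0.5794 -0.0721  0.0411]
behind 0.01 [ 0.5782 -0.0784  0.0487]
behind 0.019 [ 0.5772 -0.0841  0.0556]
```

Call:
carry_out:
  plan:
    - [[0.001,0.006,0,0,0,0,0.05],[0.002,0.012,0,0,0,0,0.05],[0.003,0.018,0,0,0,0,0.05],[0.004,0.024,0,0,0,0,0.05],[0.005,0.03,0,0,0,0,0.05]]

```text
time_s: 12.62
eef_pos: [0.5845, -0.0427, 0.041]
eef_rot: [-0.217, 0.717, 0.608, 0.265]
wrist_force: [0.2, -1.5, 3.5]
opening: 0.146
grasp_force: 60.4
```

Call:
carry_out:
  plan:
    - [[0.001,0.006,0,0,0,0,0.05],[0.002,0.012,0,0,0,0,0.05],[0.003,0.018,0,0,0,0,0.05],[0.004,0.024,0,0,0,0,0.05],[0.005,0.03,0,0,0,0,0.05]]

```text
time_s: 13.03
eef_pos: [0.5896, -0.0126, 0.041]
eef_rot: [-0.217, 0.717, 0.608, 0.265]
wrist_force: [0.8, -2.3, 2.9]
opening: 0.143
grasp_force: 60.4
```

```bash
python3 st.py
```

```text
{'time_s': np.float64(13.0833), 'q': array([-0.5689,  0.5799,  1.6854,  0.6758,  1.2639, -0.7455]), 'eef_pos': array([ 0.5896, -0.0115,  0.0411]), 'eef_rot': array([-0.2174,  0.7164,  0.6076,  0.2652]), 'wrist_force': array([4.1057, 1.8058, 0.4175]), 'opening': np.float64(0.1404)}
[[ 0.121  0.986  0.116]
 [ 0.755 -0.167  0.634]
 [ 0.644  0.011 -0.765]]
behind 0.0 [ 0.5896 -0.0115  0.0411]
behind 0.01 [ 0.5884 -0.0178  0.0487]
behind 0.019 [ 0.5874 -0.0235  0.0556]
```

Call:
carry_out:
  plan:
    - [[0.0015,0.006,0,0,0,0,0.05],[0.0025,0.012,0,0,0,0,0.05],[0.0035,0.018,0,0,0,0,0.05],[0.0045,0.024,0,0,0,0,0.05],[0.0055,0.03,0,0,0,0,0.05]]

```text
time_s: 13.5
eef_pos: [0.595, 0.0173, 0.0411]
eef_rot: [-0.217, 0.717, 0.608, 0.265]
wrist_force: [0.6, -3.5, 4.3]
opening: 0.146
grasp_force: 60.6
```

Call:
carry_out:
  plan:
    - [[0.0003,0.002,0,0,0,0,0.05],[0.0006,0.004,0,0,0,0,0.05],[0.001,0.006,0,0,0,0,0.05],[0.0013,0.008,0,0,0,0,0.05],[0.0015,0.009,0,0,0,0,0.05]]

```text
time_s: 13.92
eef_pos: [0.5964, 0.0262, 0.041]
eef_rot: [-0.217, 0.717, 0.608, 0.265]
wrist_force: [-0.8, -2.3, 5.6]
opening: 0.145
grasp_force: 60.6
```

```bash
python3 st.py
```

```text
{'time_s': np.float64(13.9667), 'q': array([-0.5066,  0.5701,  1.7018,  0.7045,  1.2281, -0.7108]), 'eef_pos': array([0.5964, 0.0263, 0.0411]), 'eef_rot': array([-0.2173,  0.7165,  0.6076,  0.265 ]), 'wrist_force': array([ 0.3987, -1.0045,  4.4641]), 'opening': np.float64(0.1449)}
[[ 0.121  0.986  0.116]
 [ 0.756 -0.167  0.633]
 [ 0.644  0.011 -0.765]]
behind 0.0 [0.5964 0.0263 0.0411]
behind 0.01 [0.5952 0.02   0.0487]
behind 0.019 [0.5942 0.0143 0.0556]
```

Call:
carry_out:
  plan:
    - [[0.0002,0.001,0,0,0,0,0.05],[0.0003,0.002,0,0,0,0,0.05],[0.0005,0.003,0,0,0,0,0.05],[0.0006,0.004,0,0,0,0,0.05],[0.0006,0.004,0,0,0,0,0.05]]

```text
time_s: 14.38
eef_pos: [0.597, 0.03, 0.0411]
eef_rot: [-0.217, 0.717, 0.608, 0.265]
wrist_force: [0.4, -1.0, 4.8]
opening: 0.146
grasp_force: 60.5
```

Call:
carry_out:
  plan:
    - [[0.0001,0.0005,0,0,0,0,0.05],[0.0002,0.001,0,0,0,0,0.05],[0.0002,0.0015,0,0,0,0,0.05],[0.0003,0.002,0,0,0,0,0.05],[0.0003,0.002,0,0,0,0,0.05]]

```text
time_s: 14.8
eef_pos: [0.5974, 0.0315, 0.0411]
eef_rot: [-0.217, 0.717, 0.608, 0.265]
wrist_force: [-0.8, -2.7, 5.3]
opening: 0.143
grasp_force: 60.7
```

Call:
carry_out:
  plan:
    - [[0.0001,0.0005,0,0,0,0,0.05],[0.0002,0.001,0,0,0,0,0.05],[0.0002,0.0015,0,0,0,0,0.05],[0.0003,0.002,0,0,0,0,0.05],[0.0003,0.002,0,0,0,0,0.05]]

```text
time_s: 15.22
eef_pos: [0.5975, 0.0316, 0.041]
eef_rot: [-0.216, 0.717, 0.608, 0.264]
wrist_force: [-7.1, -11.9, 8.0]
opening: 0.148
grasp_force: 61.8
```

```bash
python3 st.py
```

```text
{'time_s': np.float64(15.2667), 'q': array([-0.4963,  0.5675,  1.7043,  0.7068,  1.2203, -0.7038]), 'eef_pos': array([0.5975, 0.0316, 0.041 ]), 'eef_rot': array([-0.216 ,  0.717 ,  0.6079,  0.2641]), 'wrist_force': array([ -5.994 , -11.4032,   8.7935]), 'opening': np.float64(0.1475)}
[[ 0.121  0.986  0.116]
 [ 0.758 -0.168  0.631]
 [ 0.641  0.011 -0.767]]
behind 0.0 [0.5975 0.0316 0.041 ]
behind 0.01 [0.5963 0.0253 0.0487]
behind 0.019 [0.5953 0.0196 0.0556]
```

The pallet is on the stop: 12 N, and it advances no further. I'll relieve the push, open, and back out along the fingers.

Call:
carry_out:
  plan:
    - [[-0.0002,-0.0015,0,0,0,0,0.05],[-0.0002,-0.0015,0,0,0,0,0.2],[-0.0002,-0.0015,0,0,0,0,0.35],[-0.0002,-0.0015,0,0,0,0,0.4],[-0.0002,-0.0015,0,0,0,0,0.4]]

```text
time_s: 15.68
eef_pos: [0.5968, 0.0329, 0.0404]
eef_rot: [-0.218, 0.717, 0.608, 0.265]
wrist_force: [0.0, -0.2, 1.1]
opening: 0.4
grasp_force: 0.0
```

Call:
carry_out:
  plan:
    - [[-0.001,-0.006,0.008,0,0,0,0.4],[-0.004,-0.019,0.023,0,0,0,0.4],[-0.007,-0.038,0.046,0,0,0,0.4],[-0.01,-0.057,0.069,0,0,0,0.4],[-0.014,-0.076,0.092,0,0,0,0.4]]

```text
time_s: 16.1
eef_pos: [0.5829, -0.0444, 0.1343]
eef_rot: [-0.217, 0.716, 0.608, 0.265]
wrist_force: [1.3, -0.6, -0.0]
opening: 0.4
grasp_force: 0.0
```

Call:
carry_out:
  plan:
    - [[-0.004,-0.02,0.01,0,0,0,0.4],[-0.008,-0.05,0.01,0,0,0,0.4],[-0.01,-0.06,0.01,0,0,0,0.4],[-0.01,-0.06,0.01,0,0,0,0.4],[-0.01,-0.06,0.01,0,0,0,0.4]]

```text
time_s: 16.52
eef_pos: [0.5731, -0.1037, 0.1429]
eef_rot: [-0.218, 0.717, 0.607, 0.265]
wrist_force: [-0.3, -0.0, 0.1]
opening: 0.401
grasp_force: 0.0
```

```bash
python3 st.py; python3 - <<'E'
from h import *
import pickle
w=pickle.load(open("w7.pkl","rb"));P=cloud(w)
m=(P[...,2]>.047)&(P[...,2]<.056)&(abs(P[...,0]-.596)<.03)&(abs(P[...,1]-.024)<.04)
Q=P[m];print(len(Q));print(cv2.minAreaRect((Q[:,:2]*1000).astype(np.float32)),np.median(Q[:,2]))
save("w7.png",cv2.resize(w["pixels"],(800,500)))
E
```

```text
{'time_s': np.float64(16.5667), 'q': array([-0.7092,  0.4581,  1.6085,  0.5918,  1.4935, -0.7202]), 'eef_pos': array([ 0.573 , -0.1028,  0.1426]), 'eef_rot': array([-0.218 ,  0.7166,  0.6073,  0.265 ]), 'wrist_force': array([ 0.4133, -0.1221, -0.853 ]), 'opening': np.float64(0.3975)}
[[ 0.122  0.986  0.115]
 [ 0.755 -0.167  0.634]
 [ 0.645  0.009 -0.765]]
behind 0.0 [ 0.573  -0.1028  0.1426]
behind 0.01 [ 0.5719 -0.1091  0.1503]
behind 0.019 [ 0.5708 -0.1148  0.1572]
448
((595.0965576171875, 23.996593475341797), (30.212610244750977, 14.03173542022705), 80.32208251953125) 0.052098968920104904
```

View pics/w7.png

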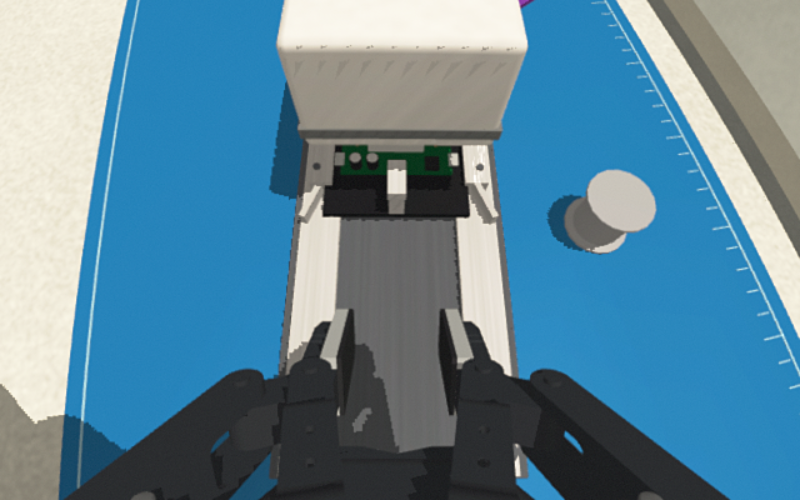

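The pallet is at the stop: the handle is at (397,180), within about 1.5 mm of the computed home position, and straight in the track. The lid's edge shows at (397,148) under the head, and the hand is clear.

```bash
python3 -c "
from bench import hand_in
print(hand_in())"
```

```text
the job is handed in; nothing more can be done
None
```

The lid is on the shield frame, measured level and fully down before the slide, the pallet is home against the end stop, and the job is handed in; no verdict came back.

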